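# Open the code-locked gauge drawer on the stock-room bench

### The arm

A 6-joint arm with a two-finger parallel gripper is mounted at the origin on the work surface. World frame = base frame: x ahead of the robot, y to its left, z up, the work surface at z = 0. Lengths are in m, angles in rad, forces in N, time in s.
With the tool pointing down it reaches from about 0.3 to 0.875 m from the base axis. Payload 6.4 kg.
Tool frame: the origin (TCP) lies on the front face of the gripper's body, between the roots of the fingers; the fingertips stand 73 mm ahead of it and the grasp point (between the pads) lies 54 mm ahead of it (robot.grip_depth is the distance from the TCP to the grasp point, in m); z points along the fingers, y is the direction in which the jaws open and shut (so a half turn about z gives the same grasp; the last joint's range is limited). The gripper opens to 85 mm and grips with 20 to 120 N. Pads are 22 mm wide; open, the fingers measure 114 mm over their backs; the gripper's body (76 mm by 85 mm) begins 54 mm behind the grasp point. The pads swing forward as they close: fully open they stand 13 mm farther back than shut.
Start: joints at [1.025, 0.181, 1.607, -0, 1.354, -0.206], TCP at [0.192, 0.542, 0.304] pointing down, gripper open.
Joint ranges: [-2.99, 2.99], [-0.89, 2.07], [0.3, 2.58], [-1.14, 4.28], [0, 2.63], [-3.12, 3.12]. Speed limits (rad/s): [2.57, 2.57, 3.01, 3.14, 3.14, 3.14].

### API

Orientations are given as [roll, pitch, yaw] about the fixed x, y, z axes, in that order (R = Rz(yaw) Ry(pitch) Rx(roll)).
In Python, from cell import robot gives the robot as it stands. The module is installed in compiled form; this text tells all that it offers.
- The arm moves only by the tool move_arm, never from a script. Its argument "deltas" is a list of rows, each an object with "delta_pos": the shift along the tool's x, y, z in cm, a list of three; "turn": the turn about the tool's z in degrees. A call has 1 to 8 rows; each row is the pose to reach, as a shift and turn from the pose commanded when the call began, along the tool's axes at that moment; what a row does not reach only later rows make up. A row lasts 1/8 s, in which the tool goes at most 62.5 mm and 10.7 degrees, less where a joint would pass 70% of its speed; a pose out of reach is approached as far as the arm can. A call with a gripper value outside its range is refused whole. "grip" is the closure, from 0 (fully open) to 1 (shut), set as the call begins (left out, the last holds). The fingers move at their own pace and stop on an object; the grip force is fixed at half the most. Time passes only in rows, so rows that repeat a pose let the fingers close. It gives the time, the measured TCP pose, the force and the opening at its end, in the units of the state.
- robot.observe(): the state, without advancing time (a new reading comes with each control period).
- robot.capture(name): name is "scene" or "top" or "wrist"; returns a dict with "frame" (480x640x3 uint8, red, green, blue), "vfov" (degrees; the focal length in pixels is half the picture's height over the tangent of half this angle, whatever the lens; pixels are square), "cx", "cy" (the principal point, pixels), "T" (4x4, takes a point from camera to world coordinates). Camera axes: x right, y down, z forward; pixel columns grow to the right and rows downward; lengths in m; the calibration is good to about 2 mm. A picture is of the moment at which its call begins. There is no depth.
- robot.sign_off(): hands the job in, once; it reports no verdict.
The state is a dict: "t": time; "joint_positions": joint angles; "dq": joint speeds; "joint_torque": joint torques, N m; "eef_pos": TCP position; "eef_rot": TCP orientation; "contact_force": force on the tool from outside, world axes, zero at the start; "wrist_torque": the same for the moment, N m; "finger_gap": finger opening in m.
Only numpy, scipy, OpenCV 4.12 (cv2) and the standard library are available. Lean on these libraries where they do the work, as an engineer would, in place of code of your own. Each camera call takes 0.05 s, during which the arm holds its last target.

### The job

Unlock the grey code-locked drawer box on the bench: turn the blue dial until it points at 7 and the green dial until it points at 2, then pull the drawer most of the way out by its handle and let go, with the dials left on the code. Leave the other things on the bench and on the box where they are.

Things in the scene. Friction and masses are not known exactly. Their poses are not given: they have to be found in the camera images.
- unit: Grey drawer box fixed to the bench, 270 mm wide (y), 200 deep (x), 85 high in front, 172 behind. Origin: bottom of front edge, mid-width. x: level, from the front into the box (the drawer pulls out to -x); y: to the left seen from the front; z up. From the front edge (x 0, z 85 mm) a panel with two dials slopes up at 30 degrees to x 150, z 172 mm; its normal is (-0.5, 0, 0.866). Level top behind.
- dial_blue (a joint): Blue dial, left on the panel: angle of its pointer, rad. Fixed black figures 0 to 9 on a white ring 100 mm across: 0 at the top of the slope, the rest clockwise seen from outside. The value is 0 at figure 0 and grows clockwise, 0.628 a figure; 7 is 4.398. Stops at -0.2 and 5.85, friction 0.04 N m, no clicks; stays where left. Starts between figures 4.6 and 6.1.
- dial_green (a joint): Green dial, on the right of the panel, built and counted like the blue one; figure 2 is 1.257. Starts between figures 3 and 4.3.
- dial_blue_grip (a point): Middle of the blue dial's grip bar, on the dial's axis, 30 mm out from the panel. The dial: a disc 56 mm across, up to 8 mm off the panel, on it a straight bar 50 mm long, 12 thick, from 8 to 38 mm off the panel. Axes turn with it: z out along the dial axis (30 degrees from vertical), x along the bar to its pointer end (white stripe and nose), y across the bar. At joint 0, x points up the slope.
- dial_green_grip (a point): The same point on the green dial, which is the same but for its colour.
- drawer (a joint): How far the drawer (blue front, below the panel) is pulled out, m: 0 shut, 0.10 at its stop. Locked until both dials point at the code (blue 7, green 2); locked, it gives only some 4 mm. Slides with about 2 N of friction and stays where it is left.
- drawer_handle (a point): Middle of the drawer's handle: a level dark round bar, 10 mm thick, 110 mm long along the box's y, its middle 50 mm in front of the drawer's front and 75 mm above the bench, shut or open; an arm at either end slopes down to the front. Free from above. Axes as the box's.
- tape: Roll of tape lying flat, 96 mm across, 48 mm high, origin under its centre; bystander.
- carton: Small carton 90 x 120 x 70 mm, origin under its centre; bystander.
- driver_grip (a point): Yellow-handled screwdriver lying on the bench, its handle; bystander.
- wrench_grip (a point): Steel wrench lying on the bench, its handle; bystander.
- jar: Clear jar with a black lid, 38 mm across, 45 mm high, standing on the level top of the box; origin under its centre; bystander.
- tray: Yellow open tray 150 x 100 x 60 mm, origin under its centre; bystander.
- mug: White mug 80 mm across, 90 mm high, origin under its centre; bystander.

How it is judged:
On the way, in this order (a step that is already met when the one before it is completed fails the run):
1. both dials point at the code (blue 7, green 2, each within 0.17 rad) with the drawer still shut (value of joint dial_blue between 4.228 and 4.568 rad and value of joint dial_green between 1.087 and 1.427 rad and value of joint drawer below 0.01 m), for 0.2 s.
2. the drawer is pulled at least 70 mm out (value of joint drawer above 0.07 m), for 0.2 s.
At the end, for the whole second after the job is handed in: The drawer stands at least 70 mm out and still, and the blue dial points at 7 and the green at 2, each within 0.17 rad (a quarter of a figure's spacing) (value of joint drawer above 0.07 m and velocity of joint drawer between -0.01 and 0.01 m/s and value of joint dial_blue between 4.228 and 4.568 rad and value of joint dial_green between 1.087 and 1.427 rad); the robot touches nothing.
It fails at once if a bystander (tape, carton, screwdriver, wrench, jar, tray or mug) is moved more than 30 mm (distance of any of tape, carton, driver_grip, wrench_grip, jar, tray, mug from where it was at the start of the episode above 0.03 m).
It also fails if it takes over 56 s, if anything falls off the work surface, if the arm or the gripper's body presses on something with over 40 N, if the wrist force passes 120 N, or if a joint passes its speed limit or range.

## Working session

There is one attempt and no reset: what is moved stays moved. The work goes in short steps, Python scripts to look and compute and a tool call to move; the robot and the scene stay as the last step left them, time stands still between calls to the robot, and variables do not carry over. Pictures are saved under pics/ and viewed, and the job is handed in when it is done.

Besides the shell and the picture viewer there is one more tool, called by a JSON object that holds its "method" and its "body", one argument or row to a line. move_arm: Moves the arm, as the interface text tells. Its arguments: {"type":"object","properties":{"deltas":{"type":"array","items":{"type":"object","properties":{"delta_pos":{"type":"array","items":{"type":"number"}},"turn":{"type":"number"}}}},"grip":{"type":"number"}},"required":["deltas"]}

```bash
mkdir -p pics; python3 - <<'E'
from cell import robot
import cv2,pickle
print(robot.observe())
d={}
for n in ["scene","top","wrist"]:
    c=robot.capture(n); d[n]=c
    cv2.imwrite(f"pics/{n}0.png",c["frame"][:,:,::-1]); print(n,c["vfov"],c["cx"],c["cy"],c["T"])
pickle.dump(d,open("c0.pkl","wb"))
E
```

```text
{'t': 0.0, 'joint_positions': array([ 1.02470057e+00,  1.81500723e-01,  1.60799173e+00,  1.38685691e-05,
        1.35380273e+00, -2.06322842e-01]), 'dq': array([-0.00023215,  0.00039524,  0.00090126, -0.00203915, -0.00039222,
       -0.00263867]), 'joint_torque': array([ 9.60946345e-04, -4.44885814e+01, -3.51332188e+01, -1.26440164e-04,
        9.02191387e-03,  3.51951564e-05]), 'eef_pos': array([0.19140161, 0.54176309, 0.30301458]), 'eef_rot': array([-3.13992900e+00, -3.62036100e-04,  2.80181644e+00]), 'contact_force': array([ 0.16440353,  0.23155516, -0.21382154]), 'wrist_torque': array([ 0.03991908, -0.04690183,  0.01781382]), 'finger_gap': 0.08534084773786306}
scene 50.625007808223685 326.8466985459778 233.39477379315576 [[ 0.59732192  0.56958206 -0.56460854  1.24926074]
 [ 0.80182454 -0.43891604  0.40549984 -0.47794199]
 [-0.01685032 -0.69493092 -0.71887904  0.98253904]
 [ 0.          0.          0.          1.        ]]
top 46.020454891243766 315.265531878304 242.49226205140803 [[ 0.01642845 -0.99557577  0.0925148   0.43768322]
 [-0.99985398 -0.01679314 -0.00316485  0.02110177]
 [ 0.00470447 -0.09244929 -0.99570628  1.6432994 ]
 [ 0.          0.          0.          1.        ]]
wrist 63.76220773404261 320.4131543975069 233.83567132667346 [[ 0.33354079  0.90412597  0.26703327  0.12433856]
 [ 0.942734   -0.3193471  -0.09628101  0.56543061]
 [-0.00177386  0.28385499 -0.95886558  0.37416769]
 [ 0.          0.          0.          1.        ]]
```

View pics/scene0.png

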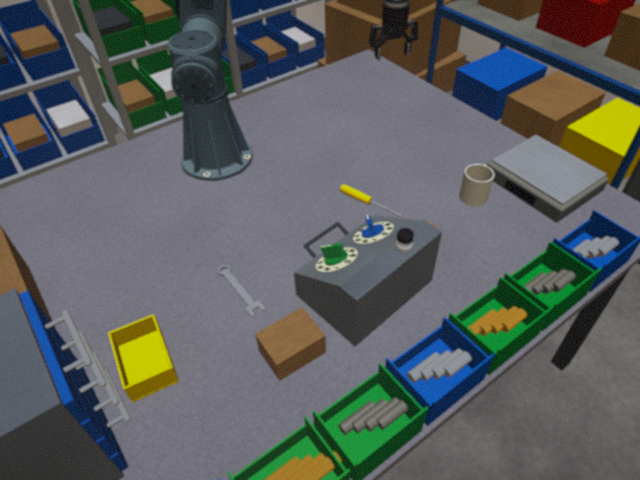

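View pics/top0.png

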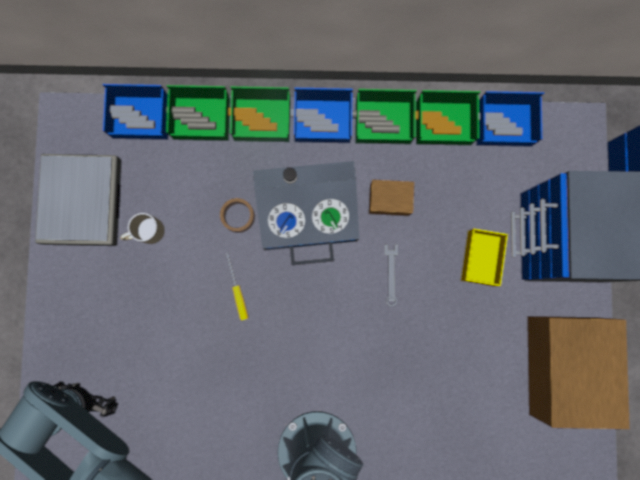

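View pics/wrist0.png

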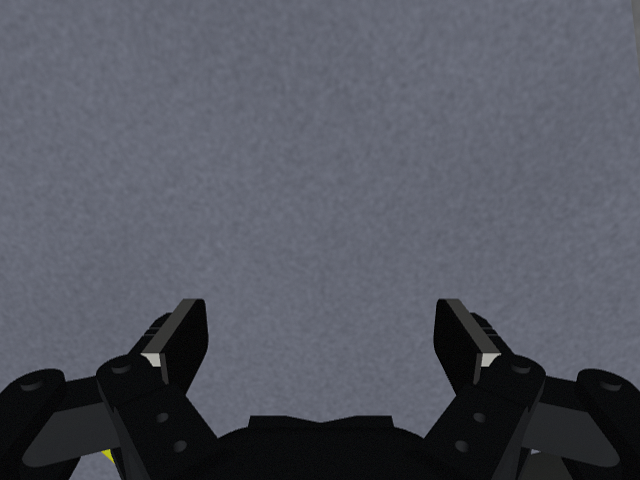

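```bash
cat > h.py <<'E'
import numpy as np,cv2
def K(c):
    f=240/np.tan(np.radians(c["vfov"])/2); return np.array([[f,0,c["cx"]],[0,f,c["cy"]],[0,0,1]])
def proj(c,P):
    P=np.atleast_2d(P); T=np.linalg.inv(c["T"]); q=(T[:3,:3]@P.T+T[:3,3:]); q=K(c)@q; return (q[:2]/q[2]).T
def ray(c,u,v):
    d=np.linalg.inv(K(c))@[u,v,1]; return c["T"][:3,3],c["T"][:3,:3]@d
def atz(c,u,v,z):
    o,d=ray(c,u,v); return o+d*(z-o[2])/d[2]
def zoom(c,x0,y0,x1,y1,s,name):
    f=c["frame"][y0:y1,x0:x1,::-1]; cv2.imwrite(name,cv2.resize(f,None,fx=s,fy=s,interpolation=cv2.INTER_CUBIC))
E
python3 - <<'E'
import pickle
from h import *
d=pickle.load(open("c0.pkl","rb"))
zoom(d["top"],240,150,370,270,6,"pics/topz.png")
zoom(d["scene"],285,180,445,300,5,"pics/scz.png")
E
```

```text
(no output)
```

View pics/topz.png

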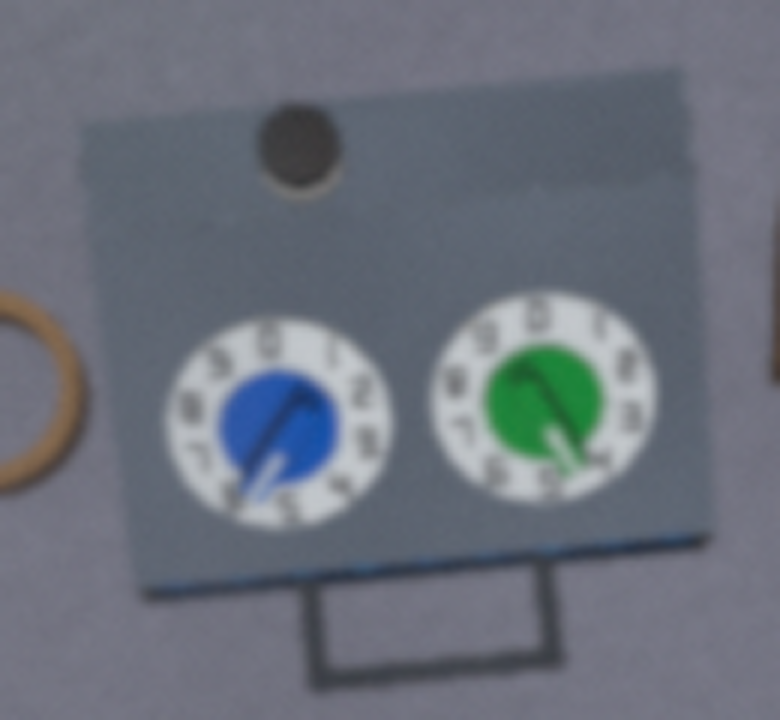

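View pics/scz.png

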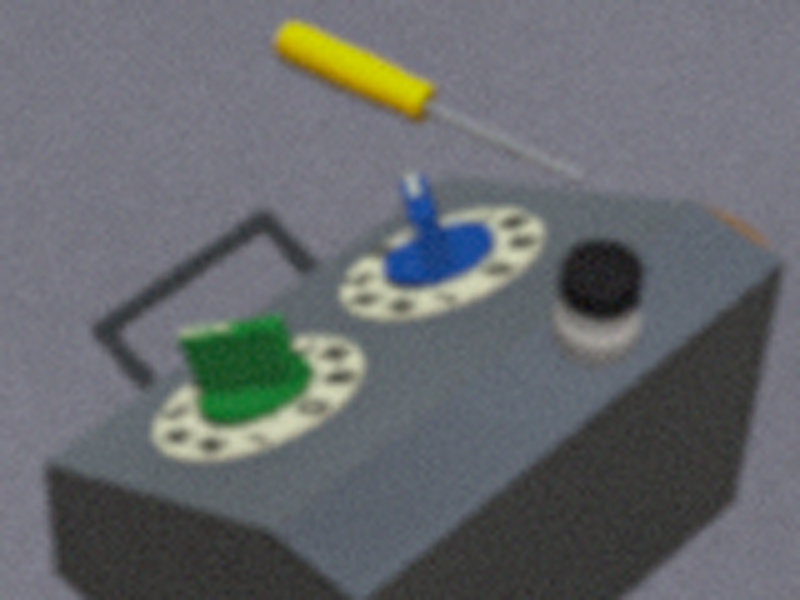

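```bash
python3 - <<'E'
import pickle
from h import *
from scipy.optimize import least_squares
d=pickle.load(open("c0.pkl","rb"))
t=lambda p:(p[0]/6+240,p[1]/6+150); s=lambda p:(p[0]/5+285,p[1]/5+180)
L=[("top",(0,.135,.085),t((145,590))),("top",(0,-.135,.085),t((710,537))),("top",(.2,.135,.172),t((82,122))),("top",(.2,-.135,.172),t((685,68))),
("top",(-.05,.055,.075),t((317,682))),("top",(-.05,-.055,.075),t((558,658))),
("scene",(0,-.135,.085),s((47,467))),("scene",(.15,-.135,.172),s((268,530))),("scene",(.2,-.135,.172),s((355,598))),("scene",(.2,.135,.172),s((780,260))),("scene",(.15,.135,.172),s((690,205)))]
def R(y): return np.array([[np.cos(y),-np.sin(y),0],[np.sin(y),np.cos(y),0],[0,0,1]])
def W(p,q): return R(p[2])@np.array(q)+[p[0],p[1],0]
def res(p): return np.concatenate([proj(d[c],W(p,q))[0]-np.array(uv) for c,q,uv in L])
r=least_squares(res,[.55,0,0.1]); print(r.x,np.degrees(r.x[2])); print(r.fun.reshape(-1,2).round(2))
p=r.x
# ring centers on panel via both cameras
def panel(c,uv):
    o,dd=ray(d[c],*uv); n=R(p[2])@np.array([-.5,0,.866]); p0=W(p,(0,0,.085)); X=o+dd*((p0-o)@n)/(dd@n); return X, R(p[2]).T@(X-[p[0],p[1],0])
for nm,c,uv in [("b","top",t((280,423))),("g","top",t((544,398))),("b","scene",s((443,263))),("g","scene",s((260,397)))]:
    print(nm,c,*panel(c,uv))
np.save("pose.npy",p)
E
```

```text
[0.57996718 0.02688336 0.11485099] 6.580476849371309
[[-1.37 -0.25]
 [ 1.51 -0.92]
 [-0.55  0.03]
 [ 0.45 -0.72]
 [ 0.6  -0.24]
 [-0.17 -0.11]
 [-1.61 -1.4 ]
 [-0.29 -0.39]
 [ 0.    0.45]
 [ 0.36 -0.45]
 [ 0.7  -0.77]]
b top [0.63756269 0.09479605 0.12252815] [0.06499876 0.06086491 0.12252815]
g top [ 0.65102056 -0.02436867  0.1223625 ] [ 0.06471185 -0.059057    0.1223625 ]
b scene [0.63996307 0.09506819 0.12392293] [0.06741452 0.06086017 0.12392293]
g scene [ 0.65389329 -0.02408063  0.12402926] [ 0.06759867 -0.05910006  0.12402926]
```

```bash
cat >> h.py <<'E'
from scipy.spatial.transform import Rotation as Ro
pose=np.load("pose.npy")
def W(q):
    y=pose[2]; return np.array([[np.cos(y),-np.sin(y),0],[np.sin(y),np.cos(y),0],[0,0,1]])@np.array(q,float)+[pose[0],pose[1],0]
def delta(s,tgt,yawdeg):
    """tool delta cm and turn deg from measured state s to world tcp tgt with tool yaw"""
    R=Ro.from_euler("xyz",s["eef_rot"]).as_matrix()
    d=R.T@(np.array(tgt)-s["eef_pos"])*100
    t=-(yawdeg-np.degrees(s["eef_rot"][2])); t=(t+180)%360-180
    return d.round(2),round(t,1)
E
python3 - <<'E'
from h import *
from cell import robot
print(delta(robot.observe(),(.65,.035,.31),186.6))
E
```

```text
(array([-60.12, -32.5 ,  -0.65]), np.float64(-26.1))
```

{"method": "move_arm", "body": {
  "deltas": [
    {"delta_pos":[-5.5,-3,0],"turn":-3},
    {"delta_pos":[-11,-6,0],"turn":-6},
    {"delta_pos":[-16.5,-9,0],"turn":-9},
    {"delta_pos":[-22,-12,0],"turn":-12},
    {"delta_pos":[-27.5,-15,0],"turn":-15},
    {"delta_pos":[-33,-18,0],"turn":-18},
    {"delta_pos":[-38.5,-21,0],"turn":-21},
    {"delta_pos":[-44,-24,-0.6],"turn":-24}
  ]
}}

```text
t: 1.15
eef_pos: [0.5263, 0.1685, 0.3092]
eef_rot: [3.141, -0.001, -3.061]
contact_force: [0.7, 1.6, 0.6]
finger_gap: 0.0853
```

{"method": "move_arm", "body": {
  "deltas": [
    {"delta_pos":[-4,-5,0],"turn":-1},
    {"delta_pos":[-8,-10,0],"turn":-2},
    {"delta_pos":[-11.3,-14.4,0],"turn":-2},
    {"delta_pos":[-11.3,-14.4,0],"turn":-2}
  ],
  "grip": 1
}}

```text
t: 1.65
eef_pos: [0.6512, 0.0318, 0.3084]
eef_rot: [-3.141, -0.001, -3.032]
contact_force: [0.2, -0.1, 0.4]
finger_gap: 0.0122
```

```bash
cat > snap.py <<'E'
import sys,pickle
from h import *
from cell import robot
n=sys.argv[1]
c=robot.capture("wrist"); s=robot.observe()
pickle.dump((c,s),open(n+".pkl","wb"))
cv2.imwrite(f"pics/{n}.png",cv2.rotate(c["frame"],cv2.ROTATE_180)[:,:,::-1])
print(s["t"],s["eef_pos"],s["eef_rot"],s["contact_force"],s["finger_gap"])
E
python3 snap.py w1
```

```text
1.7 [0.64997156 0.03386937 0.30850022] [ 3.14107195e+00 -1.77496784e-03 -3.03064171e+00] [-1.35645126 -0.40795089  0.30326618] 0.004659757013751112
```

View pics/w1.png

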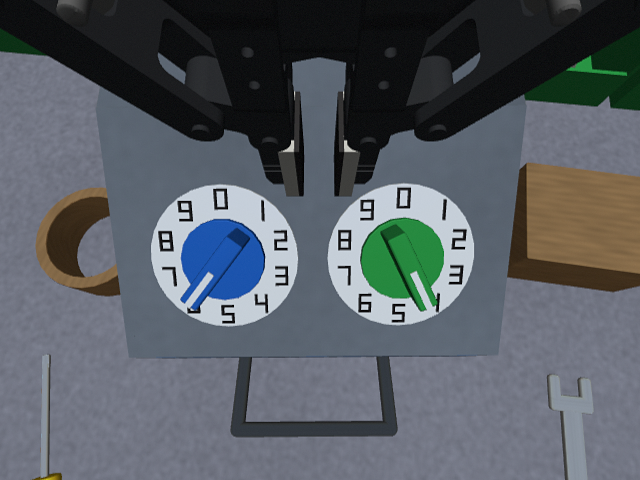

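```bash
cat >> h.py <<'E'
un=np.array([.866,0,.5]); yn=np.array([0,1.,0]); nn=np.array([-.5,0,.866])
def P(side,u,y,n):  # panel coords about dial centre (side +1 blue, -1 green), unit frame -> world
    return W(np.array([.065,side*.06,.1225])+u*un+y*yn+n*nn)
def bar(side,a,n=.038):
    ca,sa=np.cos(a),np.sin(a); out=[]
    for r,w in [(.025,.006),(.025,-.006),(-.025,-.006),(-.025,.006)]:
        out.append(P(side,r*ca-w*sa,-r*sa-w*ca,n))
    return np.array(out)
def overlay(c,angs,name,crop=None):
    im=c["frame"][:,:,::-1].copy()
    def pl(pts,col): cv2.polylines(im,[np.round(proj(c,pts)*16).astype(int)],True,col,1,cv2.LINE_AA,4)
    for s,a in zip((1,-1),angs):
        pl(bar(s,a),(0,0,255)); 
        pl(np.array([P(s,.05*np.cos(t),.05*np.sin(t),.0) for t in np.linspace(0,6.28,60)]),(255,0,255))
    pl(np.array([W((0,.135,.085)),W((0,-.135,.085)),W((.15,-.135,.172)),W((.15,.135,.172))]),(0,255,255))
    pl(np.array([W((-.05,.055,.075)),W((-.05,-.055,.075))]),(0,255,255))
    im=cv2.rotate(im,cv2.ROTATE_180)
    if crop: x0,y0,x1,y1,k=crop; im=cv2.resize(im[y0:y1,x0:x1],None,fx=k,fy=k,interpolation=cv2.INTER_CUBIC)
    cv2.imwrite(name,im)
def ang(c,side,p,n=.038):
    o,d=ray(c,639-p[0],479-p[1]); p0=P(side,0,0,n); N=P(side,0,0,1)-P(side,0,0,0)
    X=o+d*((p0-o)@N)/(d@N)-p0; y=pose[2]; q=np.array([[np.cos(y),np.sin(y),0],[-np.sin(y),np.cos(y),0],[0,0,1]])@X
    return q@un,q@yn
E
python3 - <<'E'
import pickle
from h import *
c,s=pickle.load(open("w1.pkl","rb"))
for nm,side,ps in [("b",1,[(209,276),(190,303),(240,237)]),("g",-1,[(416,275),(429,306),(388,231)])]:
    for p in ps:
        u,y=ang(c,side,p); print(nm,p,round(u*1000,1),round(y*1000,1),np.degrees(np.arctan2(-y,u))%360)
overlay(c,(np.radians(215),np.radians(155)),"pics/o1.png",(90,170,540,450,1.75))
E
```

```text
b (209, 276) 1.6 0.7 336.69825998410215
b (190, 303) -15.3 13.3 220.91197247455315
b (240, 237) 25.0 -18.8 36.948218587383366
g (416, 275) 1.5 -1.4 43.94387363510488
g (429, 306) -18.1 -10.3 150.34245927872283
g (388, 231) 28.1 16.1 330.14851417916634
```

View pics/o1.png

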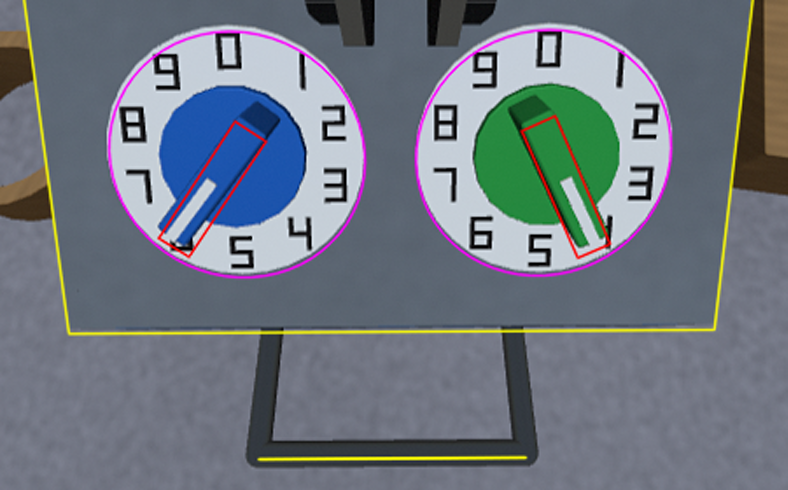

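```bash
python3 - <<'E'
import pickle
from h import *
c,s=pickle.load(open("w1.pkl","rb"))
im=cv2.rotate(c["frame"],cv2.ROTATE_180)[:,:,::-1]
a=cv2.resize(im[215:325,170:270],None,fx=4,fy=4,interpolation=cv2.INTER_CUBIC)
b=cv2.resize(im[215:325,350:450],None,fx=4,fy=4,interpolation=cv2.INTER_CUBIC)
cv2.imwrite("pics/bz.png",np.hstack([a,b]))
E
```

```text
(no output)
```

View pics/bz.png

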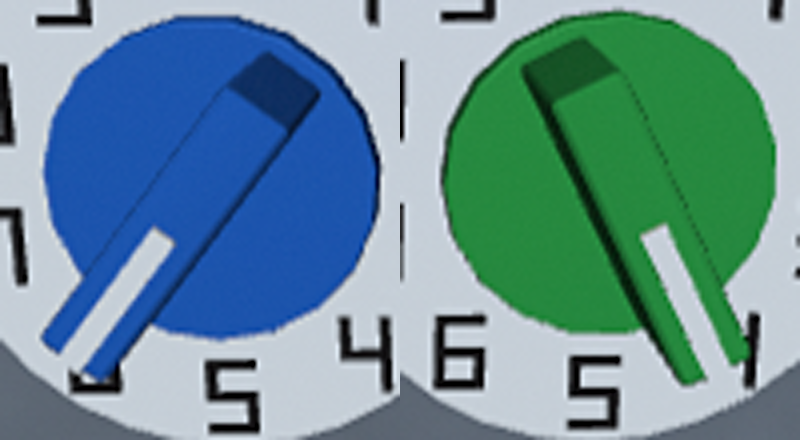

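```bash
python3 - <<'E'
import pickle, h
from h import *
from scipy.optimize import least_squares
c,s=pickle.load(open("w1.pkl","rb"))
B=np.array([(43,340),(100,381),(288,131),(228,87)])/4+[170,215]
G=np.array([(290,383),(347,362),(222,75),(155,103)])/4+[350,215]
pts=[((0,.135,.085),(129,357)),((0,-.135,.085),(499,354))]
fl=lambda p:np.array([639,479])-p
def res(x):
    h.pose=np.array(x[:3]); r=[]
    b=proj(c,bar(1,x[3])); g=proj(c,bar(-1,x[4]))
    # try matching sets irrespective of order
    for m,o in ((b,fl(B)),(g,fl(G))):
        D=min(((np.roll(m if f else m[[1,0,3,2]],0,0)-o) for f in (0,1)),key=lambda e:(e**2).sum()); r.append(D.ravel())
    for q,uv in pts: r.append(proj(c,W(q))[0]-fl(np.array(uv)))
    for sd,uv in ((1,(224.3,254.5)),(-1,(401,254))):
        ring=np.array([P(sd,.05*np.cos(t),.05*np.sin(t),0) for t in np.linspace(0,2*np.pi,40,endpoint=False)])
        r.append((proj(c,ring).mean(0)-fl(np.array(uv)))*1.5)
    return np.concatenate(r)
o=least_squares(res,[*pose,3.75,2.7]); print(o.x,np.degrees(o.x[3:])); print(o.fun.reshape(-1,2).round(1))
np.save("pose_w.npy",o.x[:3])
h.pose=o.x[:3]
overlay(c,o.x[3:],"pics/o2.png",(90,170,540,450,1.75))
E
```

```text
[0.58261132 0.02700507 0.11474993 3.80498128 2.68829206] [218.00936852 154.02778906]
[[ 1.3  0.3]
 [-1.1 -0.8]
 [-1.6 -0. ]
 [ 0.4  1.3]
 [ 2.1 -1.6]
 [-1.9  1.3]
 [-0.6  2.2]
 [ 1.6  0.2]
 [-0.7  0.5]
 [ 1.5 -0.3]
 [-2.  -1.7]
 [ 1.3 -1. ]]
```

View pics/o2.png

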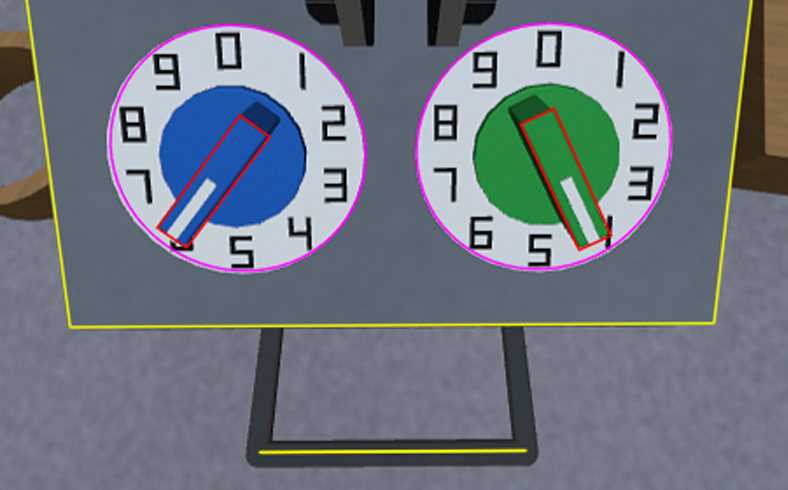

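```bash
python3 - <<'E'
import pickle
from h import *
np.save("pose.npy",[.582,.027,.1148])
c,s=pickle.load(open("w1.pkl","rb"))
R=Ro.from_euler("xyz",s["eef_rot"]).as_matrix()
for z in (.06,.073,.08):
  for x in (.011,-.011):
    print(z,x,[(np.array([639,479])-proj(c,s["eef_pos"]+R@[x,y,z])[0]).round(0) for y in (-.006,.006,.012,.0205)])
im=cv2.rotate(c["frame"],cv2.ROTATE_180)[:,:,::-1]
cv2.imwrite("pics/fz.png",cv2.resize(im[60:220,220:420],None,fx=4,fy=4,interpolation=cv2.INTER_CUBIC)[:600])
E
python3 snap.py w2
```

```text
0.06 0.011 [array([327., 192.]), array([294., 192.]), array([278., 192.]), array([255., 192.])]
0.06 -0.011 [array([326., 139.]), array([295., 139.]), array([280., 139.]), array([258., 139.])]
0.073 0.011 [array([326., 205.]), array([296., 205.]), array([281., 205.]), array([260., 205.])]
0.073 -0.011 [array([326., 156.]), array([297., 156.]), array([283., 156.]), array([262., 156.])]
0.08 0.011 [array([326., 212.]), array([297., 212.]), array([283., 212.]), array([263., 212.])]
0.08 -0.011 [array([326., 165.]), array([298., 165.]), array([284., 165.]), array([265., 165.])]
1.75 [0.64927236 0.03525254 0.30872813] [ 3.14077977e+00 -1.82286674e-03 -3.02895080e+00] [ 0.40720288 -0.1704845   0.20918638] 0.0004048712127184546
```

View pics/fz.png

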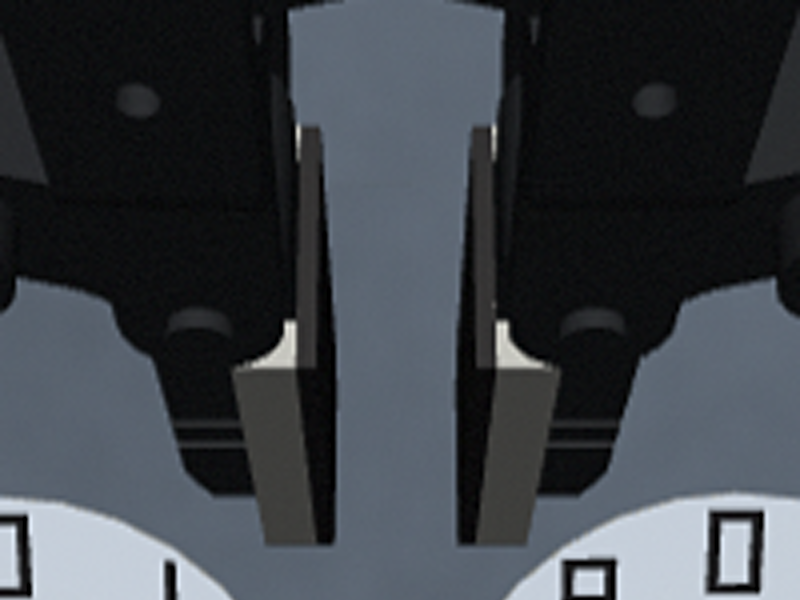

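View pics/w2.png

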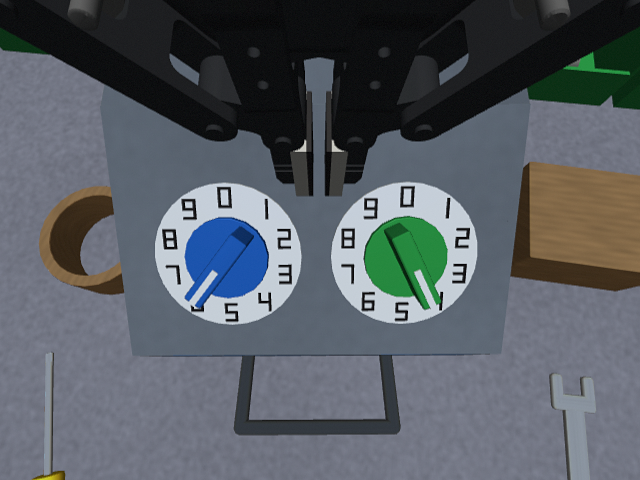

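```bash
cat >> h.py <<'E'
def poke(side,adeg,sgn,r=.017,off=0.,dz=.012):
    """TCP target & yaw for closed-finger poker touching bar at angle a, pushing sense sgn (+1 cw)"""
    a=np.radians(adeg); d=np.cos(a)*un-np.sin(a)*yn; t=sgn*(-np.sin(a)*un-np.cos(a)*yn)
    C=np.array([.065,side*.06,.1225])+.038*nn+r*d-.006*t
    m=np.array([d[1],-d[0],0]); m/=np.linalg.norm(m); m*=np.sign(m@t)
    X=C-m*(.011+off); X[2]=C[2]-dz
    clear=min((X+ i*.011*m+j*.018*np.array([-m[1],m[0],0])-[0,0,.085])@nn for i in(-1,1) for j in(-1,1))
    yaw=np.degrees(np.arctan2(m[1],m[0])+pose[2])+180
    return W(X)+[0,0,.073],yaw,clear
E
python3 - <<'E'
from h import *
for side,sg,A in ((1,1,(218,230,240,248,252)),(-1,-1,(154,140,120,100,80,76,72))):
  for a in A:
    X,y,cl=poke(side,a,sg); print(side,a,X.round(4),round(y,1),round(cl,4))
  print(poke(side,A[0],sg,off=.015))
from cell import robot
s=robot.observe()
X,y,_=poke(1,218,1,off=.015); print(delta(s,X,y), delta(s,X+[0,0,.06],y))
E
```

```text
1 218 [0.5991 0.0869 0.2079] 234.5 0.0209
1 230 [0.5983 0.092  0.2086] 222.6 0.0223
1 240 [0.5985 0.0961 0.2096] 213.1 0.0236
1 248 [0.5991 0.0993 0.2104] 205.9 0.0246
1 252 [0.5996 0.1008 0.2109] 202.3 0.0251
(array([0.59037405, 0.0747067 , 0.20786292]), np.float64(234.52149176568867), np.float64(0.025922851328708314))
-1 154 [ 0.6129 -0.0223  0.2075] 126.0 0.0197
-1 140 [ 0.6123 -0.0283  0.208 ] 140.7 0.0211
-1 120 [ 0.6138 -0.0366  0.2096] 160.0 0.0236
-1 100 [ 0.6178 -0.0434  0.212 ] 177.9 0.0262
-1 80 [ 0.6235 -0.0482  0.2149] 195.3 0.0262
-1 76 [ 0.6247 -0.0489  0.2156] 198.8 0.0257
-1 72 [ 0.6261 -0.0495  0.2162] 202.3 0.0251
(array([ 0.60412841, -0.01011491,  0.20745314]), np.float64(125.96583673729822), np.float64(0.023419941869327797))
(array([ 5.39,  4.57, 10.1 ]), np.float64(-48.1)) (array([5.4 , 4.58, 4.1 ]), np.float64(-48.1))
```

{"method": "move_arm", "body": {
  "deltas": [
    {"delta_pos":[1.5,1.2,1.0],"turn":-10},
    {"delta_pos":[3.0,2.4,2.0],"turn":-20},
    {"delta_pos":[4.5,3.6,3.0],"turn":-30},
    {"delta_pos":[5.4,4.6,4.0],"turn":-40},
    {"delta_pos":[5.4,4.6,5.0],"turn":-48},
    {"delta_pos":[5.4,4.6,7.5],"turn":-48},
    {"delta_pos":[5.4,4.6,10.5],"turn":-48},
    {"delta_pos":[5.4,4.6,10.5],"turn":-48}
  ]
}}

```text
t: 2.75
eef_pos: [0.588, 0.0768, 0.2025]
eef_rot: [3.137, -0.003, -2.188]
contact_force: [-0.7, -0.2, 0.3]
finger_gap: 0.0003
```

```bash
python3 snap.py w3; python3 - <<'E'
from h import *
from cell import robot
s=robot.observe()
for a in (218,224,230,236,242,246,248,252):
    X,y,_=poke(1,a,1,dz=.017); print(a,delta(s,X,y))
E
```

```text
2.8 [0.58932229 0.07648655 0.20429622] [ 3.13942684e+00 -1.12482360e-03 -2.18826231e+00] [0.53928613 0.52198198 0.28287062] -0.0002954385173081688
218 (array([-1.42, -0.19,  0.14]), np.float64(0.1))
224 (array([-1.59, -0.  ,  0.11]), np.float64(6.2))
230 (array([-1.79,  0.16,  0.06]), np.float64(12.0))
236 (array([-1.99,  0.31,  0.01]), np.float64(17.8))
242 (array([-2.21,  0.43, -0.05]), np.float64(23.3))
246 (array([-2.35,  0.49, -0.09]), np.float64(27.0))
248 (array([-2.43,  0.52, -0.12]), np.float64(28.8))
252 (array([-2.58,  0.57, -0.16]), np.float64(32.3))
```

View pics/w3.png

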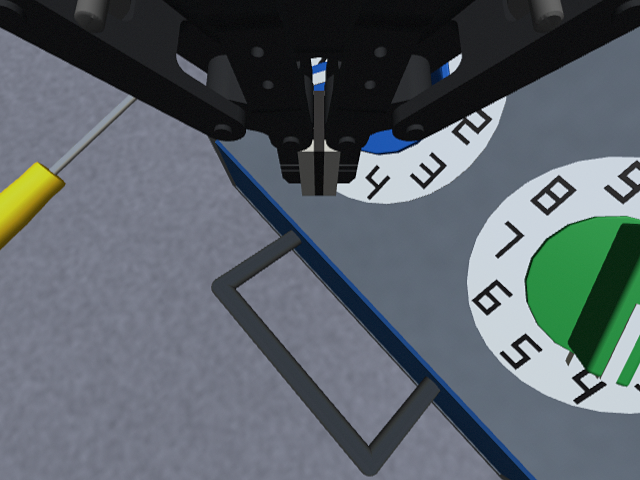

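{"method": "move_arm", "body": {
  "deltas": [
    {"delta_pos":[-1.0,-0.2,0.1],"turn":0},
    {"delta_pos":[-1.4,-0.2,0.1],"turn":0},
    {"delta_pos":[-1.6,0,0.1],"turn":6},
    {"delta_pos":[-1.8,0.15,0.05],"turn":12},
    {"delta_pos":[-2.0,0.3,0],"turn":18},
    {"delta_pos":[-2.2,0.4,0],"turn":23},
    {"delta_pos":[-2.35,0.5,-0.1],"turn":27},
    {"delta_pos":[-2.35,0.5,-0.1],"turn":27}
  ]
}}

```text
t: 3.8
eef_pos: [0.6003, 0.0971, 0.2063]
eef_rot: [-3.141, -0.0, -2.66]
contact_force: [-3.2, -3.7, 0.0]
finger_gap: -0.0001
```

```bash
python3 snap.py w4; python3 - <<'E'
from h import *
from cell import robot
c=robot.capture("scene"); zoom(c,285,180,445,300,5,"pics/s4.png")
c=robot.capture("top"); zoom(c,240,150,370,270,6,"pics/t4.png")
E
```

```text
3.85 [0.60028744 0.09709237 0.20624108] [-3.14100292e+00 -3.36671412e-04 -2.65947563e+00] [-2.84883163 -3.1107468   1.50865612] 2.2926593537038776e-05
```

View pics/w4.png

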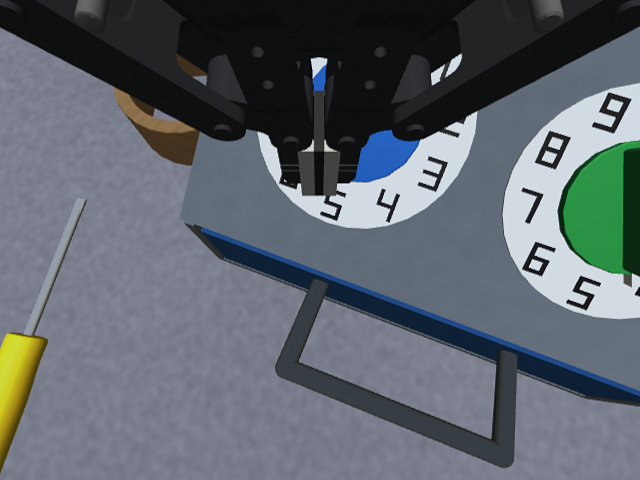

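View pics/s4.png

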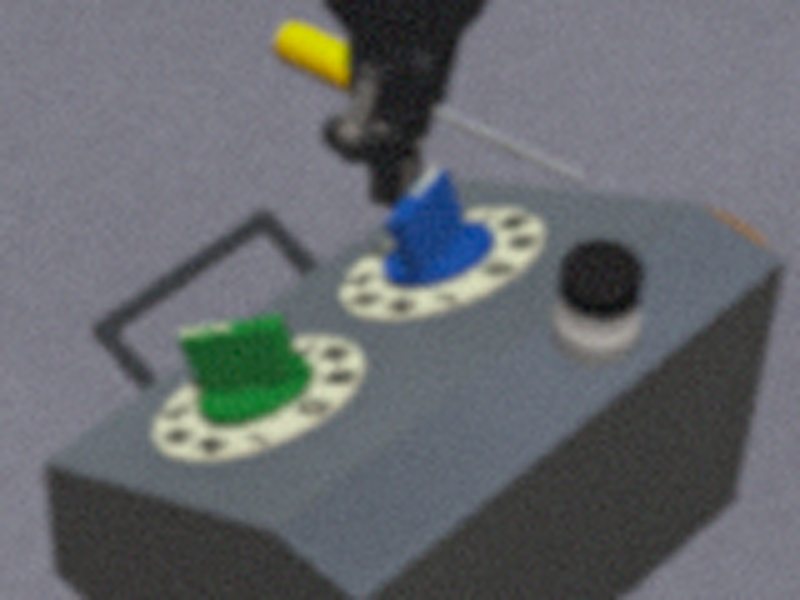

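```bash
python3 - <<'E'
from h import *
from cell import robot
s=robot.observe()
print(delta(s,(.645,.034,.308),186.6))
X,y,_=poke(-1,154,-1,off=.015,dz=.017); print(delta(s,X+[0,0,.08],y))
E
```

```text
(array([ -1.04,  -7.67, -10.18]), np.float64(21.0))
(array([ 4.63, -9.68, -7.63]), np.float64(81.6))
```

{"method": "move_arm", "body": {
  "deltas": [
    {"delta_pos":[1.5,0,-0.5],"turn":0},
    {"delta_pos":[1.5,-2,-5],"turn":7},
    {"delta_pos":[0.5,-5,-9],"turn":14},
    {"delta_pos":[-1,-7.6,-10.2],"turn":21},
    {"delta_pos":[-1,-7.6,-10.2],"turn":21}
  ]
}}

```text
t: 4.58
eef_pos: [0.6455, 0.0332, 0.3098]
eef_rot: [-3.141, 0.004, -3.029]
contact_force: [0.2, -0.3, 0.7]
finger_gap: -0.0001
```

```bash
cat > meas.py <<'E'
import sys,pickle
from h import *
c,s=pickle.load(open(sys.argv[1]+".pkl","rb"))
im=cv2.rotate(c["frame"],cv2.ROTATE_180)[:,:,::-1]
out=[]
for sd in (1,-1):
    p=np.array([639,479])-proj(c,P(sd,0,0,.03))[0]; x,y=(p-55).astype(int); x=max(x,0);y=max(y,0); print("origin",sd,x,y)
    out.append(cv2.resize(im[y:y+110,x:x+100],(400,440),interpolation=cv2.INTER_CUBIC))
cv2.imwrite(f"pics/{sys.argv[1]}z.png",np.hstack(out))
E
python3 snap.py w5; python3 meas.py w5
```

```text
4.625 [0.64416151 0.03411675 0.30820254] [ 3.14123450e+00  1.09189613e-03 -3.02690047e+00] [ 0.08723536  0.28732621 -1.33166294] -5.734632245884287e-05
origin 1 163 208
origin -1 357 208
```

View pics/w5.png

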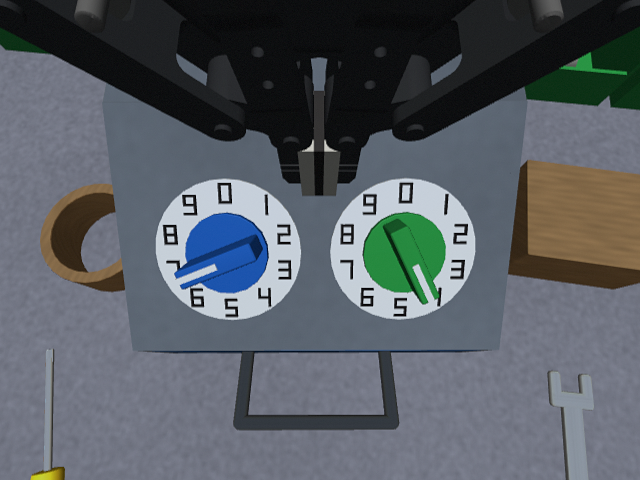

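View pics/w5z.png

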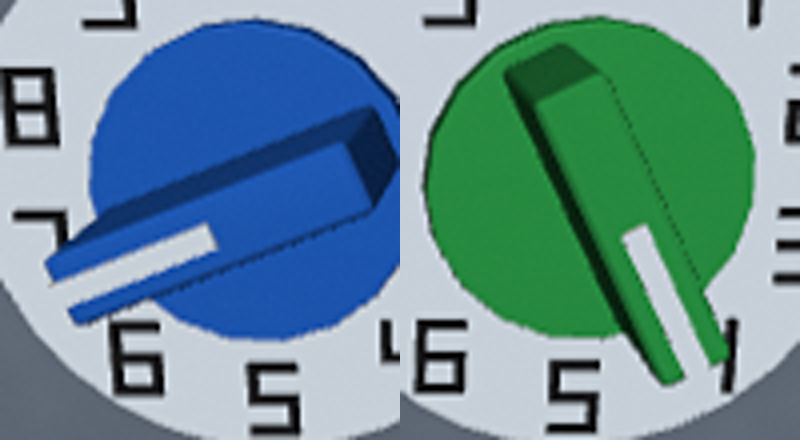

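```bash
cat > fit.py <<'E'
import pickle
from h import *
from scipy.optimize import least_squares
def fit(name,side,zpts,org,a0):
    c,s=pickle.load(open(name+".pkl","rb"))
    o=np.array([639,479])-(np.array(zpts)/4+org)
    def f(x):
        m=proj(c,bar(side,x[0]))+x[1:3]
        # nearest matching
        return np.concatenate([m[np.argmin(((m-q)**2).sum(1))]-q for q in o])
    r=least_squares(f,[np.radians(a0),0,0]); print(name,side,np.degrees(r.x[0]),r.x[0],r.x[1:],r.fun.round(1))
E
python3 - <<'E'
from fit import *
fit("w5",1,[(45,263),(75,325),(345,143),(375,210)],(163,208),246)
fit("w5",-1,[(664-400,385),(725-400,360),(540-400,103),(604-400,75)],(357,208),154)
E
```

```text
w5 1 248.4257579944129 4.33584742376513 [-0.0448351   0.58374723] [ 1.1  0.9 -0.3 -1.2 -0.   0.9 -0.7 -0.6]
w5 -1 154.8339814115917 2.702362769603973 [-0.15074894  0.62116543] [ 1.2 -1.6 -1.8  0.   1.8  0.  -1.2  1.6]
```

```bash
python3 - <<'E'
from h import *
from cell import robot
s=robot.observe()
X,y,_=poke(-1,154,-1,off=.015,dz=.017); print(X,delta(s,X,y))
E
```

```text
[ 0.60412841 -0.01011491  0.20245314] (array([ 4.49, -3.94, 10.57]), np.float64(60.6))
```

{"method": "move_arm", "body": {
  "deltas": [
    {"delta_pos":[2,-2,1],"turn":10},
    {"delta_pos":[4.5,-3.9,2],"turn":20},
    {"delta_pos":[4.5,-3.9,3],"turn":30},
    {"delta_pos":[4.5,-3.9,4],"turn":40},
    {"delta_pos":[4.5,-3.9,5],"turn":50},
    {"delta_pos":[4.5,-3.9,7.5],"turn":60},
    {"delta_pos":[4.5,-3.9,10.5],"turn":60},
    {"delta_pos":[4.5,-3.9,10.5],"turn":60}
  ]
}}

```text
t: 5.62
eef_pos: [0.6009, -0.008, 0.1994]
eef_rot: [-3.137, -0.006, 2.211]
contact_force: [-0.0, 0.5, -0.3]
finger_gap: -0.0002
```

```bash
python3 - <<'E'
from h import *
from cell import robot
s=robot.observe(); print(s["eef_pos"],s["eef_rot"],s["contact_force"])
for a in range(154,70,-6):
    X,y,_=poke(-1,a,-1,dz=.017); print(a,delta(s,X,y))
E
```

```text
[ 0.60088421 -0.00802342  0.19936269] [-3.13695037 -0.0059156   2.21060134] [-0.0196171   0.509004   -0.28272133]
154 (array([-1.86,  0.12, -0.32]), np.float64(0.7))
148 (array([-2.04, -0.08, -0.34]), np.float64(-5.7))
142 (array([-2.24, -0.25, -0.36]), np.float64(-12.0))
136 (array([-2.45, -0.4 , -0.4 ]), np.float64(-18.0))
130 (array([-2.67, -0.52, -0.44]), np.float64(-23.9))
124 (array([-2.9 , -0.62, -0.49]), np.float64(-29.6))
118 (array([-3.14, -0.69, -0.56]), np.float64(-35.2))
112 (array([-3.37, -0.74, -0.62]), np.float64(-40.6))
106 (array([-3.61, -0.76, -0.7 ]), np.float64(-46.0))
100 (array([-3.84, -0.76, -0.78]), np.float64(-51.2))
94 (array([-4.07, -0.74, -0.87]), np.float64(-56.5))
88 (array([-4.29, -0.69, -0.96]), np.float64(-61.7))
82 (array([-4.5 , -0.62, -1.05]), np.float64(-66.9))
76 (array([-4.69, -0.53, -1.14]), np.float64(-72.1))
```

{"method": "move_arm", "body": {
  "deltas": [
    {"delta_pos":[-1.0,0,0],"turn":0},
    {"delta_pos":[-1.5,0,0],"turn":0},
    {"delta_pos":[-1.7,-0.2,0],"turn":-6},
    {"delta_pos":[-1.9,-0.35,0],"turn":-12},
    {"delta_pos":[-2.1,-0.5,-0.1],"turn":-18},
    {"delta_pos":[-2.3,-0.65,-0.1],"turn":-24},
    {"delta_pos":[-2.55,-0.75,-0.2],"turn":-30},
    {"delta_pos":[-2.8,-0.8,-0.25],"turn":-35}
  ]
}}

```text
t: 6.62
eef_pos: [0.6141, -0.0365, 0.206]
eef_rot: [3.141, -0.001, 2.823]
contact_force: [-2.0, 2.3, 0.3]
finger_gap: 0.0001
```

```bash
python3 - <<'E'
from h import *
from cell import robot
for i in range(3): robot.capture("top")
s=robot.observe(); print(s["eef_pos"],s["eef_rot"],s["contact_force"])
for a in list(range(118,74,-6))+[74]:
    X,y,_=poke(-1,a,-1,dz=.017); print(a,X.round(4),delta(s,X,y))
E
```

```text
[ 0.61431573 -0.03662678  0.20595103] [3.14115971e+00 2.22377280e-04 2.81769971e+00] [-2.95446972  1.66549354  0.73296672]
118 [ 0.6141 -0.0373  0.2048] (array([-0.  , -0.07,  0.12]), np.float64(-0.4))
112 [ 0.6151 -0.0395  0.2054] (array([-0.17, -0.25,  0.05]), np.float64(-5.9))
106 [ 0.6164 -0.0416  0.2062] (array([-0.35, -0.4 , -0.02]), np.float64(-11.2))
100 [ 0.6178 -0.0434  0.207 ] (array([-0.54, -0.53, -0.1 ]), np.float64(-16.5))
94 [ 0.6193 -0.0451  0.2078] (array([-0.74, -0.64, -0.19]), np.float64(-21.7))
88 [ 0.621  -0.0465  0.2087] (array([-0.95, -0.73, -0.28]), np.float64(-26.9))
82 [ 0.6228 -0.0478  0.2096] (array([-1.16, -0.79, -0.37]), np.float64(-32.1))
76 [ 0.6247 -0.0489  0.2106] (array([-1.38, -0.83, -0.46]), np.float64(-37.3))
74 [ 0.6254 -0.0492  0.2109] (array([-1.45, -0.84, -0.49]), np.float64(-39.1))
```

{"method": "move_arm", "body": {
  "deltas": [
    {"delta_pos":[-0.2,-0.2,0],"turn":-6},
    {"delta_pos":[-0.35,-0.4,0],"turn":-11},
    {"delta_pos":[-0.55,-0.5,-0.1],"turn":-17},
    {"delta_pos":[-0.75,-0.65,-0.2],"turn":-22},
    {"delta_pos":[-0.95,-0.7,-0.3],"turn":-27},
    {"delta_pos":[-1.15,-0.8,-0.4],"turn":-32},
    {"delta_pos":[-1.4,-0.8,-0.5],"turn":-38},
    {"delta_pos":[-1.4,-0.8,-0.5],"turn":-38}
  ]
}}

```text
t: 7.78
eef_pos: [0.625, -0.0491, 0.2107]
eef_rot: [-3.141, 0.0, -2.803]
contact_force: [-2.8, -0.5, 0.8]
finger_gap: -0.0
```

```bash
python3 - <<'E'
from h import *
from cell import robot
s=robot.observe(); print(s["t"],s["eef_pos"],s["eef_rot"],s["contact_force"])
print(delta(s,(.645,.034,.308),186.6))
E
```

```text
7.775 [ 0.62503644 -0.0490969   0.21067178] [-3.14090011e+00  3.89885261e-05 -2.80321759e+00] [-2.77075214 -0.50579991  0.78716142]
(array([-4.64,  7.17, -9.74]), np.float64(12.8))
```

{"method": "move_arm", "body": {
  "deltas": [
    {"delta_pos":[1.5,0,0],"turn":0},
    {"delta_pos":[1.5,1,-5],"turn":5},
    {"delta_pos":[-1,3.5,-9],"turn":9},
    {"delta_pos":[-4.6,7.2,-9.7],"turn":13},
    {"delta_pos":[-4.6,7.2,-9.7],"turn":13}
  ]
}}

```text
t: 8.4
eef_pos: [0.6458, 0.0374, 0.3093]
eef_rot: [-3.141, 0.005, -3.027]
contact_force: [-0.3, -0.7, -0.2]
finger_gap: -0.0
```

```bash
python3 snap.py w6; python3 meas.py w6
```

```text
8.45 [0.64485872 0.03587313 0.30802214] [-3.14086011e+00  2.18053568e-03 -3.02728838e+00] [-0.45329495 -0.44202117 -1.23102774] -0.00029884569120759377
origin 1 170 209
origin -1 364 209
```

View pics/w6.png

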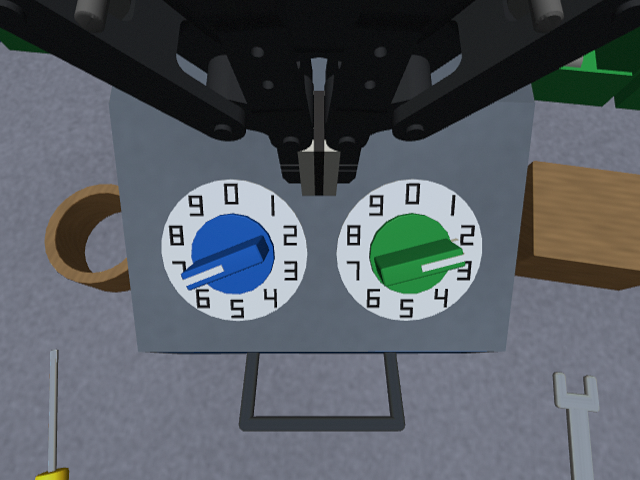

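View pics/w6z.png

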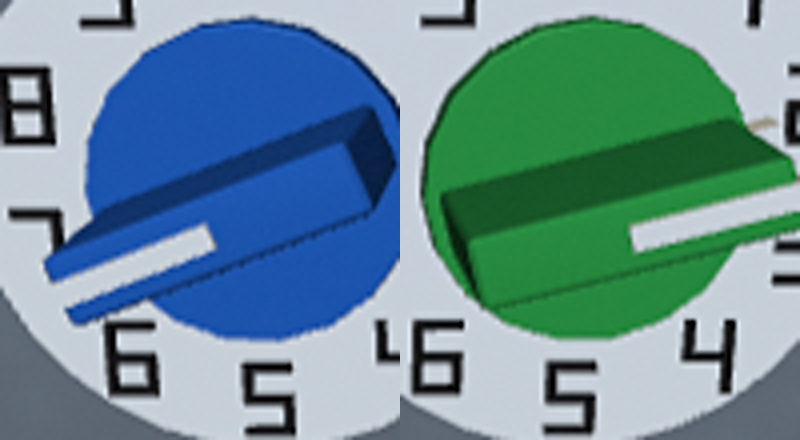

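```bash
python3 - <<'E'
import pickle
from h import *
c,s=pickle.load(open("w6.pkl","rb"))
im=cv2.rotate(c["frame"],cv2.ROTATE_180)[:,:,::-1]
cv2.imwrite("pics/gz.png",cv2.resize(im[209:319,360:490],None,fx=5,fy=5,interpolation=cv2.INTER_CUBIC))
E
```

```text
(no output)
```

View pics/gz.png

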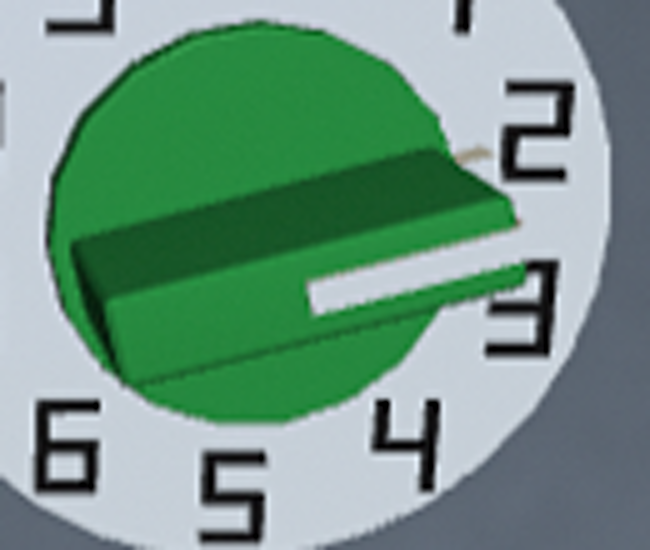

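```bash
python3 - <<'E'
from fit import *
G=np.array([(105,298),(127,382),(512,196),(527,268)])*4/5
fit("w6",-1,G,(360,209),75)
fit("w6",1,[(45,263),(75,325),(345,143),(375,210)],(170,209),248)
E
```

```text
w6 -1 74.21114275123706 1.2952287826766098 [-0.34313275  2.13141089] [ 0.8  0.6  0.5 -0.9 -0.2  2.4 -1.  -2. ]
w6 1 248.2840821872316 4.333374714459396 [-0.2176501   0.61154456] [ 1.2  0.8 -0.2 -1.3 -0.2  1.  -0.9 -0.5]
```

```bash
python3 - <<'E'
from h import *
from cell import robot
s=robot.observe(); print(s["eef_pos"])
print(delta(s,W((-.028,0,.24)),186.58),delta(s,W((-.028,0,.128)),186.58))
E
```

```text
[0.64485872 0.03587313 0.30802214]
(array([ 9.16, -0.16,  6.78]), np.float64(-0.0)) (array([ 9.19, -0.15, 17.98]), np.float64(-0.0))
```

{"method": "move_arm", "body": {
  "deltas": [
    {"delta_pos":[4.5,0,0],"turn":0},
    {"delta_pos":[9.2,-0.2,2],"turn":0},
    {"delta_pos":[9.2,-0.2,6],"turn":0},
    {"delta_pos":[9.2,-0.2,10],"turn":0},
    {"delta_pos":[9.2,-0.2,14],"turn":0},
    {"delta_pos":[9.2,-0.2,14],"turn":0}
  ]
}}

```text
t: 9.2
eef_pos: [0.5502, 0.0216, 0.1638]
eef_rot: [3.14, -0.007, -3.03]
contact_force: [0.3, 1.0, 0.0]
finger_gap: -0.0003
```

```bash
python3 snap.py w7; python3 - <<'E'
from h import *
from cell import robot
s=robot.observe()
print(delta(s,W((-.028,0,.128)),186.58),delta(s,W((-.122,0,.128)),186.58))
E
```

```text
9.25 [0.55193194 0.02144785 0.1662451 ] [ 3.14087091 -0.00327147 -3.02946818] [ 0.48230832  0.40339961 -0.49212926] 0.0001814997189540221
(array([-0.26,  0.21,  3.82]), np.float64(-0.2)) (array([9.14, 0.18, 3.85]), np.float64(-0.2))
```

View pics/w7.png

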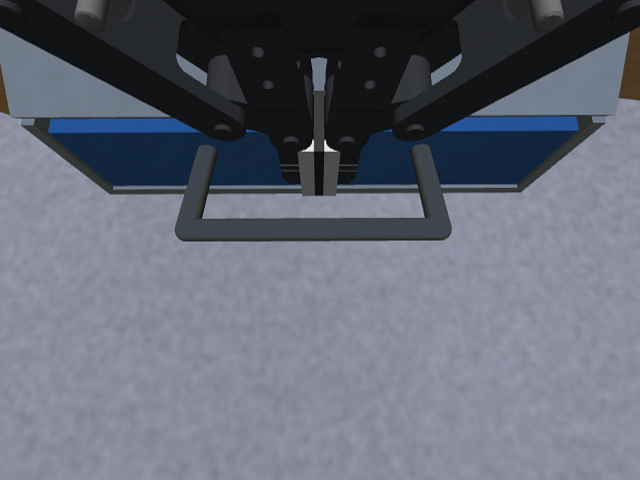

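{"method": "move_arm", "body": {
  "deltas": [
    {"delta_pos":[0,0.2,1.5],"turn":0},
    {"delta_pos":[0,0.2,2.8],"turn":0},
    {"delta_pos":[0,0.2,3.7],"turn":0},
    {"delta_pos":[0,0.2,3.7],"turn":0}
  ]
}}

```text
t: 9.75
eef_pos: [0.5523, 0.0243, 0.1294]
eef_rot: [3.141, -0.002, -3.028]
contact_force: [-0.8, -0.4, -0.3]
finger_gap: -0.0001
```

```bash
python3 snap.py w8; python3 - <<'E'
from h import *
from cell import robot
s=robot.observe()
print(delta(s,W((-.034,0,.128)),186.58),delta(s,W((-.122,0,.128)),186.58))
E
```

```text
9.8 [0.55263859 0.02422735 0.12995383] [ 3.14140956e+00 -6.85820271e-04 -3.02747769e+00] [0.20075543 0.61975327 0.43230311] -0.0004427815404844635
(array([ 0.45, -0.06,  0.2 ]), np.float64(-0.0)) (array([ 9.25, -0.07,  0.2 ]), np.float64(-0.0))
```

View pics/w8.png

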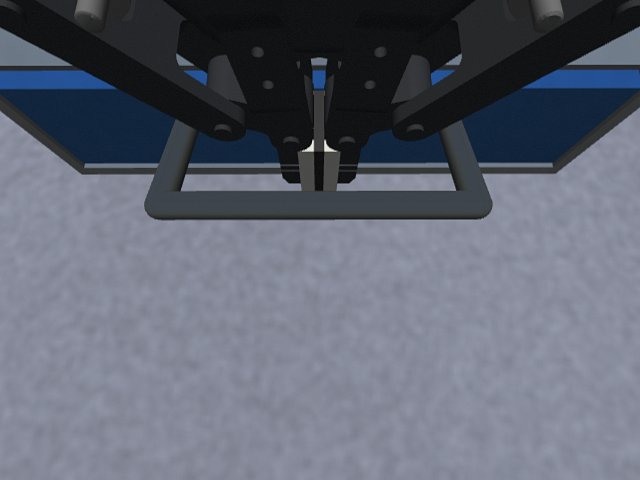

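{"method": "move_arm", "body": {
  "deltas": [
    {"delta_pos":[0.4,0,0],"turn":0},
    {"delta_pos":[0.7,0,0],"turn":0},
    {"delta_pos":[1.0,0,0],"turn":0},
    {"delta_pos":[1.3,0,0],"turn":0},
    {"delta_pos":[1.3,0,0],"turn":0}
  ]
}}

```text
t: 10.42
eef_pos: [0.5397, 0.0226, 0.1304]
eef_rot: [-3.141, -0.0, -3.028]
contact_force: [0.5, -0.4, 0.8]
finger_gap: 0.0004
```

{"method": "move_arm", "body": {
  "deltas": [
    {"delta_pos":[1.3,0,0],"turn":0},
    {"delta_pos":[2.6,0,0],"turn":0},
    {"delta_pos":[3.9,0,0],"turn":0},
    {"delta_pos":[5.2,0,0],"turn":0},
    {"delta_pos":[6.5,0,0],"turn":0},
    {"delta_pos":[7.5,0,0],"turn":0},
    {"delta_pos":[8.0,0,0],"turn":0},
    {"delta_pos":[8.0,0,0],"turn":0}
  ]
}}

```text
t: 11.42
eef_pos: [0.4595, 0.0138, 0.1299]
eef_rot: [3.141, -0.002, -3.028]
contact_force: [-0.4, -0.2, 0.7]
finger_gap: 0.0001
```

```bash
python3 snap.py w9; python3 - <<'E'
from h import *
from cell import robot
s=robot.observe()
c=robot.capture("scene"); zoom(c,245,160,445,310,4,"pics/s9.png")
E
```

```text
11.475 [0.45979572 0.01373562 0.12991101] [ 3.14096739e+00 -1.46728800e-03 -3.02771078e+00] [-0.68316063 -0.77583436 -0.75465338] -0.0002352664118993693
```

View pics/w9.png

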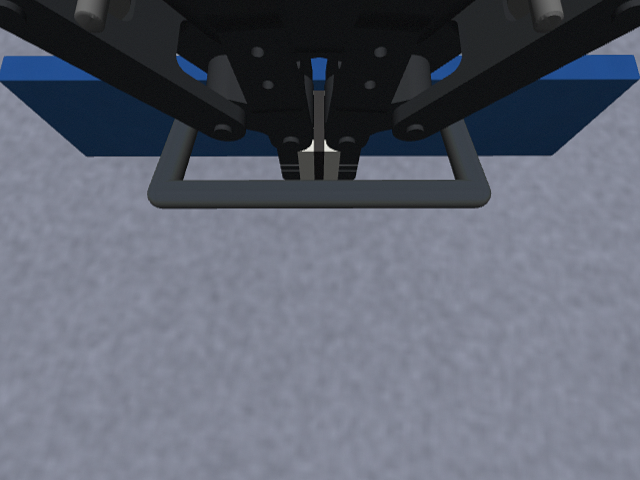

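View pics/s9.png

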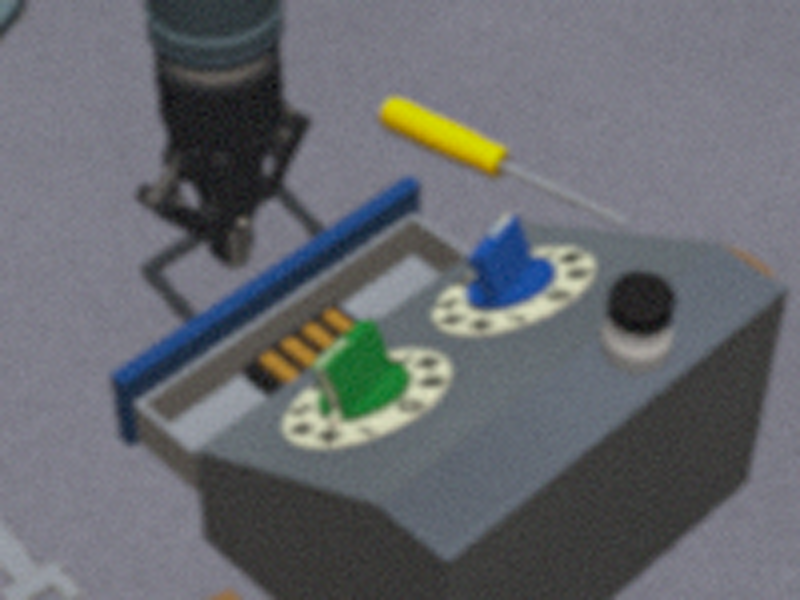

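{"method": "move_arm", "body": {
  "deltas": [
    {"delta_pos":[-0.8,0,0],"turn":0},
    {"delta_pos":[-0.8,0,-2],"turn":0},
    {"delta_pos":[-0.8,0,-6],"turn":0},
    {"delta_pos":[-0.8,0,-11],"turn":0},
    {"delta_pos":[-0.8,0,-17],"turn":0},
    {"delta_pos":[-0.8,0,-22],"turn":0},
    {"delta_pos":[-0.8,0,-22],"turn":0},
    {"delta_pos":[-0.8,0,-22],"turn":0}
  ]
}}

```text
t: 12.52
eef_pos: [0.4684, 0.0146, 0.3497]
eef_rot: [3.141, -0.001, -3.027]
contact_force: [0.5, 0.0, -0.7]
finger_gap: 0.0002
```

```bash
python3 snap.py w10; python3 - <<'E'
import pickle
from h import *
from cell import robot
c,s=pickle.load(open("w9.pkl","rb"))
X=atz(c,639-319,479-194,.075)
y=pose[2]; q=np.array([[np.cos(y),np.sin(y),0],[-np.sin(y),np.cos(y),0],[0,0,1]])@(X-[pose[0],pose[1],0]); print("handle unit",q,"drawer",-.05-q[0])
c=robot.capture("top"); zoom(c,240,150,370,280,4.5,"pics/t10.png")
E
```

```text
12.575 [0.4679999  0.01466373 0.3488387 ] [ 3.14072367e+00 -2.34806381e-03 -3.02752478e+00] [-0.16965141 -0.2517539  -0.08307511] 4.367596059848418e-05
handle unit [-1.38437664e-01  7.79741999e-05  7.50000000e-02] drawer 0.088437664090445
```

View pics/w10.png

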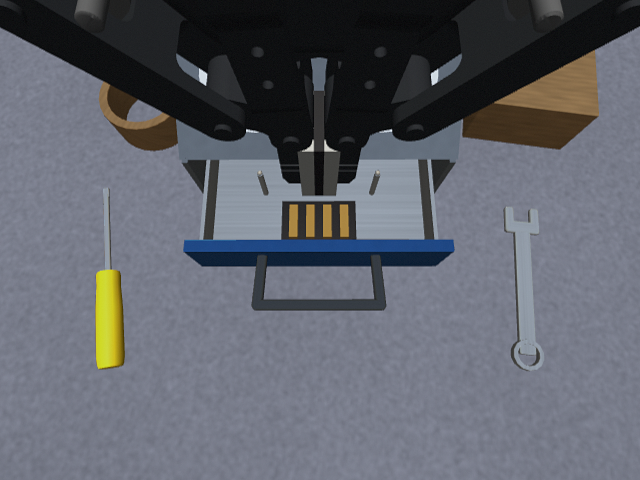

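View pics/t10.png

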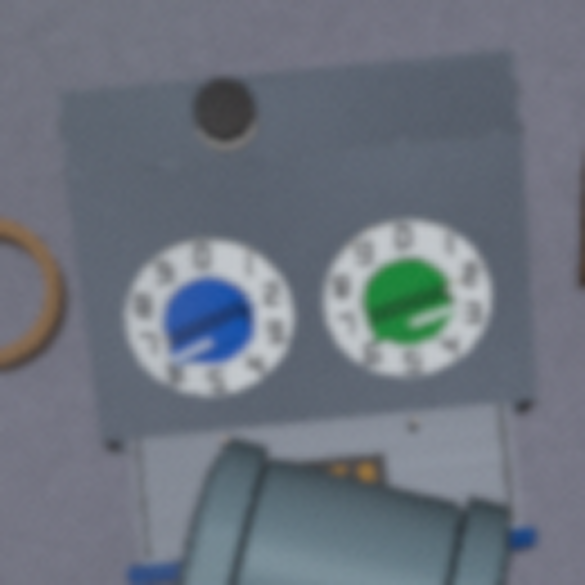

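```bash
python3 -c "
from cell import robot
print(robot.observe()['contact_force']); print(robot.sign_off())"
```

```text
[-0.28277891  0.03245998  0.31858792]
the job is handed in; nothing more can be done
None
```

The drawer is unlocked and open, and I handed the job in at about 12.6 s. I turned each dial by pushing its bar with the closed fingertips. I then hooked the handle from inside with them, pulled, backed off and lifted clear.

- **Dials:** before the pull, the wrist camera showed blue at about 4.33 rad (target 4.398) and green at about 1.295 rad (target 1.257). Both were inside the ±0.17 rad tolerance. After the pull I compared them only by eye, in the top and scene views, and they looked unchanged.
- **Drawer:** measured about 88 mm out just before I let go. It opened freely, so both dials were on the code. In the last wrist picture it was still well out; I did not measure it again.
- **Contact:** the force reading at hand-in was below 1 N, with the tool about 0.2 m above the handle.
- **Bystanders:** the screwdriver, wrench, tape, carton and jar looked untouched in the last views. The mug and tray were out of those views, but the arm's moves did not go down near either.

The cameras disagreed by about 2.6 mm on where the box stands in x. I used a value close to the wrist camera's, and the fingertips met the bars and handle where I expected. No check failed.

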